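# Third hand for refitting a casserole handle

### The job

One of the two side handles has come off this heavy casserole, and I want to screw it back on with a screw put through from inside the pot. Please lift the lid off by its knob and lay it flat on the empty cork mat, gently; then pick up the loose handle, seat its socket square, level and fully home over the bare mount on the pot's side, and push it straight against the mount with a steady 10 newtons or so, without shoving the pot along and without disturbing the other things standing about. Finish while still holding it pressed there, so that I can drive the screw: do not let go.

Things in the scene. Friction and masses are not known exactly. Their poses are not given: they have to be found in the camera images.
- pot: Dark round cast casserole, 3.2 kg, loose (only friction holds it), on a 6 mm thick cork mat 184 mm across. Outside diameter 164 mm, wall 5 mm, 95 mm high. Origin: centre of its underside, z up. Its -x side carries the bare mount; its +x side the other handle, already fitted, reaching 154 mm from the axis, which shows how the loose one is to sit.
- mount: The bare mount: steel pad on the pot's side, standing 10 mm out of the wall, 28 mm wide (y), 16 mm tall (z); its outer 5 mm taper to a flat face of 22 x 10 mm with a dark screw hole. Origin: centre of that face, 60 mm above the pot's underside (66 mm above the worktop); x points straight outward from the pot's axis, z up. Rigid, not sprung.
- lid: Dark round lid, 166 mm in diameter, about 0.5 kg, at the start loosely on the pot. Below it a locating disc, 144 mm across and 6 mm deep, drops inside the rim with about 5 mm to spare; above, the lid rises to 22 mm. Origin: centre of the disc's flat underside (89 mm above the pot's underside while on the pot), z up.
- lid_knob: The lid's round wooden knob, fixed to it, 34 mm in diameter, on a steel stem of 18 mm. Origin: on the axis, 41 mm above the lid's underside; the straight band to grip runs from 6 mm below to 8 mm above this point; the knob's top is 14 mm above it, the lid's top 19 mm below it.
- lid_mat: The empty round cork mat, fixed to the worktop, 170 mm in diameter, 6 mm thick; the lid is to be laid here. Origin: centre of its underside, on the worktop.
- handle: The loose handle, lying flat, about 0.12 kg: wooden stub 40 mm wide (y), 28 mm tall, outer end rounded, steel collar at the other end; x from -34 to +36 mm. Origin: on its underside below the place to grip (near its centre of mass; sides flat and parallel from x = -14 to +36 mm). x points to the socket end, so at the pot's axis when fitted; z up.
- handle_seat: Flat floor of the socket in the handle's collar, fixed to the handle. Socket 32 mm wide, 20 mm tall, 8 mm deep: 2 mm to spare all round the mount, whose taper leads it in. Origin: centre of the floor's face, 28 mm ahead (x) of the handle's origin, 14 mm above its underside; axes as the handle's. Fully home it meets the mount's origin, floor on face, the collar 2 mm off the pot.
- screwdriver: Short screwdriver with a black handle, 130 mm long, lying loose near the front edge; leave it alone.
- mug: Mug, 78 mm wide and 101 mm high, loose, to the right; leave it alone.
- tin: Food tin, 75 mm wide and 58 mm high, loose, to the right of the pot; leave it alone.
- spice_jar: Spice jar, 45 mm wide and 106 mm high, loose, to the right; leave it alone.
Not all that is in view belongs to the job. Of the things like the handle, leave any that is orange or yellow; of the rest the smaller one is meant.

How it is judged (in metres and radians):
On the way, in this order (a step that is already met when the one before it is completed fails the run):
1. the lid is lifted clear of the pot by its knob (contact force between the fingers and lid_knob above 1 N and z of lid in the frame of pot above 0.105 m), for 0.2 s.
2. the lid lies flat and released on the empty cork mat (horizontal distance between lid and lid_mat below 0.04 m and height (world z) of lid between 0.003 and 0.012 m and angle between lid's own z axis and vertical below 0.05 rad and linear speed of lid below 0.02 m/s and contact force between each of the arm, the fingers and lid below 0.1 N), for 0.2 s.
3. the loose handle is picked up (height (world z) of handle above 0.03 m and contact force between the fingers and handle above 1 N), for 0.2 s.
4. the handle is fully home on the mount and pressed with 5 to 16 N for a second (x of handle_seat in the frame of mount between -0.002 and 0.002 m and y of handle_seat in the frame of mount between -0.0035 and 0.0035 m and z of handle_seat in the frame of mount between -0.0035 and 0.0035 m and angle between the x axis of handle and the x axis of mount, either way round below 0.09 rad and angle between handle's own z axis and vertical below 0.09 rad and contact force between handle_seat and mount between 5 and 16 N and contact force between the fingers and handle above 1 N), for 1 s.
At the end, for the whole second after the job is handed in: Still holding the handle: socket floor within 2 mm of the mount's face, 3.5 mm of its centre, square and level to 0.09 rad, pressed with 5 to 16 N; lid released, flat on the cork mat, within 40 mm of its centre; pot upright within 15 mm of its place (all of step 2 and all of step 4 and distance of pot from where it was at the start of the episode below 0.015 m and linear speed of handle below 0.02 m/s and angle between pot's own z axis and vertical below 0.03 rad); the arm keeps its last pose, push and grip.
It fails at once if the pot is shoved along by more than 15 mm or tipped (distance of pot from where it was at the start of the episode above 0.015 m or angle between pot's own z axis and vertical above 0.1 rad).
It fails at once if the lid is dropped or flung (moving faster than 0.5 m/s out of the fingers) (linear speed of lid above 0.5 m/s and contact force between the fingers and lid below 0.1 N).
It fails at once if a bystander is moved by more than 25 mm (distance of any of screwdriver, mug, tin, spice_jar from where it was at the start of the episode above 0.025 m).
It also fails if it takes over 64 s, if anything falls off the work surface, if the arm or the gripper's body presses on something with over 40 N, if the wrist force passes 120 N, or if a joint passes its speed limit or range.

### The arm

A 6-joint arm with a two-finger parallel gripper is mounted at the origin on a cart in front of the work surface, level with it; the furniture and walls round the work are solid. World frame = base frame: x ahead of the robot, y to its left, z up, the work surface at z = 0. Lengths are in mm, angles in rad, forces in N, time in s.
With the tool pointing down it reaches from about 275 to 1000 mm from the base axis. Payload 8.4 kg.
Tool frame: the origin (TCP) lies at the very end of the fingers, on their centre line; the grasp point (between the pads) lies 19 mm behind it; z points along the fingers, y is the line along which they close (so a half turn about z gives the same grasp; the last joint's range is limited). The gripper opens to 85 mm and grips with 20 to 120 N. Pads are 22 mm wide; open, the fingers measure 114 mm over their backs; the gripper's body (76 mm by 85 mm) begins 54 mm behind the grasp point. The pads swing forward as they close: fully open they stand 13 mm farther back than shut.
Start: joints at [1.103, 0.353, 1.633, -0, 1.155, -0.002], TCP at [280.71, 558.417, 231.281] pointing down, gripper open.
Joint ranges: [-2.63, 2.63], [-0.92, 2.1], [0.06, 2.66], [-1.3, 4.44], [0, 2.69], [-3.02, 3.02]. Speed limits (rad/s): [2.22, 2.22, 2.79, 3.14, 3.14, 3.14].

### API

Orientations are given as [roll, pitch, yaw] about the fixed x, y, z axes, in that order (R = Rz(yaw) Ry(pitch) Rx(roll)).
In Python, from rig import sensors, grab_frame, camera_params, order gives the robot as it stands. The module is installed in compiled form; this text tells all that it offers.
- The arm moves only by the tool move_arm, never from a script. Its argument "motion" is a list of rows, each a list of 7 numbers: the turn, a rotation vector about the tool's x, y, z in shares of pi/2 rad (1.0 is pi/2 rad), then the shift along the tool's x, y, z in a scale on which 1.0 is 1 m, then the finger opening in m, from 0 to 0.0854. A call has 1 to 8 rows; each row is the pose to reach, as a shift and turn from the pose commanded when the call began, along the tool's axes at that moment; what a row does not reach only later rows make up. A row lasts 1/8 s, in which the tool goes at most 62.5 mm and 10.7 degrees, less where a joint would pass 70% of its speed; a pose out of reach is approached as far as the arm can. Shift and turn numbers lie between -1 and 1, and a call with a number outside is refused. A call with a gripper value outside its range is refused whole. The fingers move at their own pace and stop on an object; "grip_force" is the grip in N (left out, the last holds). Time passes only in rows, so rows that repeat a pose let the fingers close. It gives the time, the measured TCP pose, the force, the opening and the grip force at its end, in the units of the state.
- sensors.sense(): the state, without advancing time (a new reading comes with each control period).
- grab_frame(name): name is "side" or "top"; returns (picture, depth): 480x640x3 uint8, red, green, blue; 480x640 float32, mm along the optical axis (not along the pixel's ray), 0 where there is no reading.
- camera_params(name): a dict with "camera_matrix" (3x3 intrinsics, pixels), "world_from_camera" (4x4, takes a point from camera to world coordinates). Camera axes: x right, y down, z forward; pixel columns grow to the right and rows downward; lengths in mm; the calibration is good to about 2 mm. A picture is of the moment at which its call begins. camera_params takes no time and is no camera call.
- order.sign_off(): hands the job in; it is judged then, once.
The state is a dict: "clock": time; "qpos": joint angles; "qvel": joint speeds; "joint_efforts": joint torques, N m; "eef_pos": TCP position; "tcp_rot": TCP orientation; "contact_force": force on the tool from outside, world axes, zero at the start; "wrist_torque": the same for the moment, N m; "opening": opening from 0.0 (shut) to 1.0 (fully open); "grasp_force": force on a finger pad.
Only numpy, scipy, OpenCV 4.12 (cv2) and the standard library are available. Lean on these libraries where they do the work, as an engineer would, in place of code of your own. Each camera call takes 0.05 s, during which the arm holds its last target. There are 200 camera calls.

## Working session

There is one attempt and no reset: what is moved stays moved. The work goes in short steps, Python scripts to look and compute and a tool call to move; the robot and the scene stay as the last step left them, time stands still between calls to the robot, and variables do not carry over. Pictures are saved under pics/ and viewed, at most 10 in all, crops included, and the job is handed in when it is done.

Besides the shell and the picture viewer there is one more tool, called after "Request:" as a command line: name --pt "numbers of a row" for each row, then --argument value for the rest. move_arm: Moves the arm, as the interface text tells. Its arguments: {"type":"object","properties":{"motion":{"type":"array","items":{"type":"array","items":{"type":"number"}}},"grip_force":{"type":"number"}},"required":["motion"]}

```bash
mkdir -p pics
cat > h.py <<'E'
import numpy as np, cv2
from rig import sensors, grab_frame, camera_params, order
def save(n,f):
    p,d=grab_frame(n); cv2.imwrite(f'pics/{f}.png',p[:,:,::-1]); np.save(f'pics/{f}.npy',d); return p,d
def cloud(n,d):
    c=camera_params(n);K=np.array(c["camera_matrix"]);T=np.array(c["world_from_camera"])
    v,u=np.mgrid[:d.shape[0],:d.shape[1]]
    P=np.stack([(u-K[0,2])/K[0,0]*d,(v-K[1,2])/K[1,1]*d,d],-1)
    return P@T[:3,:3].T+T[:3,3]
def ray(n,u,v,z):
    c=camera_params(n);K=np.array(c["camera_matrix"]);T=np.array(c["world_from_camera"])
    r=T[:3,:3]@np.linalg.inv(K)@np.array([u,v,1.]);o=T[:3,3]
    return o+r*(z-o[2])/r[2]
E
python3 - <<'E'
from h import *
for n in("top","side"):
    save(n,n+"0"); print(camera_params(n))
print(sensors.sense())
E
```

```text
{'camera_matrix': array([[463.43840439,   0.        , 316.34526873],
       [  0.        , 463.43840439, 239.08580982],
       [  0.        ,   0.        ,   1.        ]]), 'world_from_camera': array([[ 7.81938496e-03, -9.85652023e-01,  1.68608858e-01,
         2.75822117e+02],
       [-9.99715929e-01, -3.90903999e-03,  2.35112826e-02,
        -1.20749596e+02],
       [-2.25148445e-02, -1.68744805e-01, -9.85402594e-01,
         1.16523429e+03],
       [ 0.00000000e+00,  0.00000000e+00,  0.00000000e+00,
         1.00000000e+00]])}
{'camera_matrix': array([[506.97007257,   0.        , 316.64066843],
       [  0.        , 506.97007257, 234.79008491],
       [  0.        ,   0.        ,   1.        ]]), 'world_from_camera': array([[ 9.69363337e-01, -1.34889288e-01,  2.05279324e-01,
         1.92336003e+02],
       [-2.44831010e-01, -5.98000681e-01,  7.63186060e-01,
        -1.19852349e+03],
       [ 1.98115515e-02, -7.90063330e-01, -6.12705016e-01,
         9.54701517e+02],
       [ 0.00000000e+00,  0.00000000e+00,  0.00000000e+00,
         1.00000000e+00]])}
{'clock': 0.1, 'qpos': array([ 1.10259239e+00,  3.53580120e-01,  1.63408239e+00,  2.76592428e-05,
        1.15522369e+00, -2.41249623e-03]), 'qvel': array([-7.15087746e-05, -3.38729238e-05, -4.05288211e-03, -8.06363835e-04,
        8.77519621e-04,  1.35993418e-03]), 'joint_efforts': array([ 3.49127440e-04, -6.06364489e+01, -3.42814887e+01,  9.11213010e-05,
        4.06639781e-03,  4.69878967e-05]), 'eef_pos': array([280.50284108, 558.01609445, 230.62631453]), 'tcp_rot': array([-3.14029917e+00, -2.84111774e-05,  2.67579001e+00]), 'contact_force': array([ 0.40053275, -0.16569727,  0.33554924]), 'wrist_torque': array([-0.0198549 ,  0.04019815,  0.02431163]), 'grasp_force': 0.0, 'opening': 0.9979809464816692}
```

View pics/top0.png

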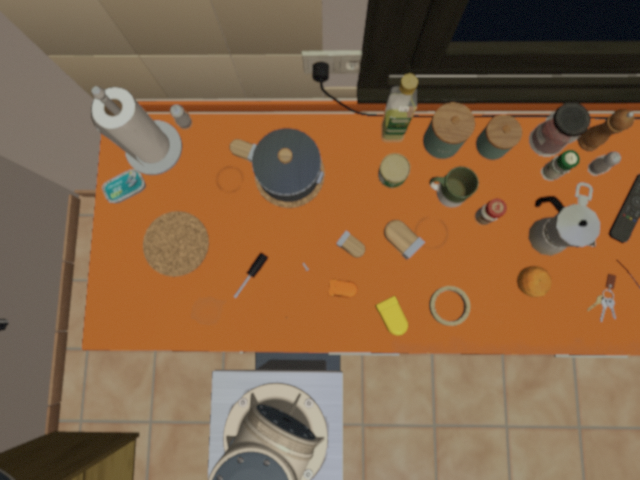

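View pics/side0.png

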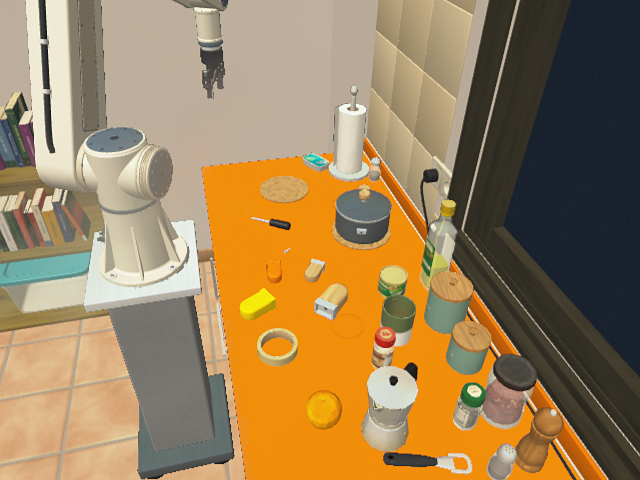

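The top view shows the pot at (287,165) with its knob at (285,156). The fitted handle is at (243,149), and the bare mount faces right and down, near (322,177). The empty cork mat is at (177,243). The small wooden handle is at (351,244), with its steel collar to the upper left; the larger one at (404,238) is a decoy. The side view shows the mount on the near face of the pot, at (361,231).

```bash
python3 - <<'E'
from h import *
for n in("top","side"):
    img=cv2.imread(f'pics/{n}0.png');C=cloud(n,np.load(f'pics/{n}0.npy'));hsv=cv2.cvtColor(img,cv2.COLOR_BGR2HSV)
    box=dict(top=dict(pot=(230,115,335,215),mat=(135,200,220,285),han=(330,225,370,262)),side=dict(pot=(325,175,400,250),mat=(250,165,315,210),han=(295,250,330,288)))[n]
    def sub(k):
        x0,y0,x1,y1=box[k]; return C[y0:y1,x0:x1].reshape(-1,3),hsv[y0:y1,x0:x1].reshape(-1,3)
    def circ(P):
        (c,r)=cv2.minEnclosingCircle(P[:,:2].astype(np.float32)); return np.round(c,1),round(r,1),len(P)
    P,H=sub('pot')
    k=P[(P[:,2]>134)&(P[:,2]<165)];print(n,'knob',circ(k),k[:,2].max(), np.percentile(k[:,2],[10,50,90]))
    l=P[(P[:,2]>92)&(P[:,2]<125)];print('lid',circ(l),np.percentile(l[:,2],[10,50,90]))
    # fixed handle: sticking out
    for z0,z1 in((35,55),(55,65),(70,90)):
        q=P[(P[:,2]>z0)&(P[:,2]<z1)]
        if len(q): print(z0,circ(q))
    P,H=sub('mat');m=(P[:,2]>2)&(P[:,2]<12)&(H[:,1]<190);print('mat',circ(P[m]),np.median(P[m,2]))
    print(' hsv',np.median(H[m],0),' table hsv',hsv[280,350] if n=='top' else hsv[260,360])
    P,H=sub('han');m=(P[:,2]>18)&(P[:,2]<40);q=P[m];print('han',len(q),np.percentile(q[:,2],[5,50,95]),cv2.minAreaRect(q[:,:2].astype(np.float32)))
    st=m&(H[:,1]<60);print('steel',st.sum(),P[st].mean(0),q.mean(0))
    x0,y0,x1,y1=box['han']
E
python3 - <<'E'
import cv2,numpy as np
a=cv2.imread('pics/top0.png');b=cv2.imread('pics/side0.png')
f=lambda i,x0,y0,x1,y1:cv2.resize(i[y0:y1,x0:x1],(400,300),interpolation=cv2.INTER_CUBIC)
cv2.imwrite('pics/c1.png',np.vstack([np.hstack([f(a,220,115,340,205),f(a,325,220,373,256)]),np.hstack([f(b,322,177,406,240),f(b,290,248,342,287)])]))
E
```

```text
top knob (array([647.3, -22. ]), 17.2, 172) 154.20463064352964 [141.07063608 147.58319275 150.87045567]
lid (array([647.1, -21. ]), 84.0, 3477) [105.39778297 111.86747735 116.62789765]
35 (array([606.9, -23.2]), 71.2, 108)
55 (array([649.3,   1.7]), 114.6, 79)
70 (array([657. ,   7.6]), 122.1, 517)
mat (array([468.8, 265.7]), 155.0, 4031) 5.769864687754762
 hsv [ 16. 114. 145.]  table hsv [ 13 192 166]
han 428 [21.75141179 26.61212977 30.40802958] ((455.7780456542969, -182.33938598632812), (69.47471618652344, 40.32042694091797), 53.05570983886719)
steel 93 [ 471.60913778 -159.74914616   27.81182913] [ 456.21289903 -180.4866599    26.51605621]
side knob (array([649.3, -25. ]), 16.9, 92) 154.09327512449727 [137.2615806  145.92589588 151.35950567]
lid (array([651. , -24.3]), 86.3, 1438) [102.18039682 111.89399051 117.33436893]
35 (array([712.2,  60.2]), 190.2, 395)
55 (array([721.6,  39.7]), 183.9, 143)
70 (array([721.5,  23.3]), 175.2, 364)
mat (array([499.8, 295.5]), 135.7, 1024) 6.790488523788497
 hsv [ 18. 138. 209.]  table hsv [ 17 244 241]
han 281 [20.74334099 27.32332668 31.40137747] ((457.65093994140625, -208.60214233398438), (130.42652893066406, 59.108890533447266), 82.35636138916016)
steel 47 [ 476.06622769 -164.31387342   28.39684329] [ 459.42365774 -188.01852504   26.94963116]
```

View pics/c1.png

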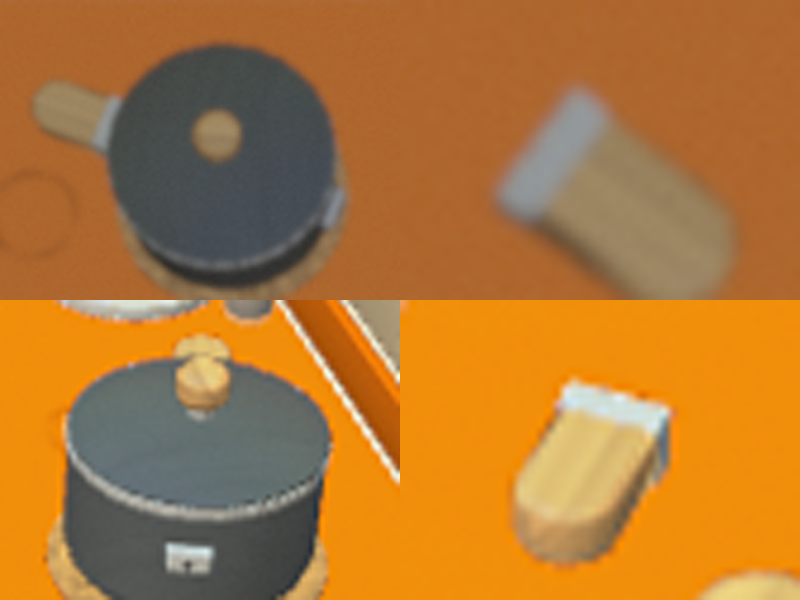

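```bash
cat >> h.py <<'E'
from scipy.spatial.transform import Rotation as Ro
def go(pos,yaw,s=None):
    "tool-frame rotvec and shift (m) from measured pose to pos, tool down, yaw rad"
    s=s or sensors.sense(); R0=Ro.from_euler('xyz',s['tcp_rot'])
    R1=Ro.from_euler('xyz',[np.pi,0,yaw])
    w=(R0.inv()*R1).as_rotvec(); t=R0.inv().apply(np.array(pos)-s['eef_pos'])/1000
    print('now',np.round(s['eef_pos'],1),np.round(s['tcp_rot'],3),'turn',np.round(w,3),'shift',np.round(t,4),'F',np.round(s['contact_force'],1))
E
python3 - <<'E'
from h import *
K=np.array([648,-22.7])
for n,(x0,y0,x1,y1) in (('top',(135,200,220,285)),('side',(250,165,315,210))):
    img=cv2.imread(f'pics/{n}0.png');hsv=cv2.cvtColor(img,cv2.COLOR_BGR2HSV)
    m=np.zeros((480,640),np.uint8);thr=170 if n=='top' else 190
    m[y0:y1,x0:x1]=(hsv[y0:y1,x0:x1,1]<thr)*255
    m=cv2.morphologyEx(m,cv2.MORPH_OPEN,np.ones((3,3)))
    cs=max(cv2.findContours(m,0,1)[0],key=cv2.contourArea)[:,0]
    q=np.array([ray(n,u,v,6)[:2] for u,v in cs]);e=cv2.fitEllipse(q.astype(np.float32));print(n,'mat',e)
C=cloud('top',np.load('pics/top0.npy'))
S=C[100:300,90:420].reshape(-1,3)
d=np.linalg.norm(S[:,:2]-K,axis=1)
f=(d>100)&(d<157)&(S[:,2]>66)&(S[:,2]<92)&(S[:,1]>0);P=S[f];print('fixed',len(P),P.mean(0),cv2.minAreaRect(P[:,:2].astype(np.float32)))
v=P[:,:2].mean(0)-K;print('angle',np.degrees(np.arctan2(v[1],v[0])),d[f].max())
t=S[(S[:,2]>150)&(S[:,1]>120)];print('towel',t.min(0),t.max(0))
go((648,-22.7,200),1.25)
E
```

```text
top mat ((462.578857421875, 266.97174072265625), (169.63844299316406, 170.44395446777344), 141.9521942138672)
side mat ((463.4048767089844, 261.520751953125), (166.99830627441406, 169.1394805908203), 165.8665771484375)
fixed 324 [688.71443804  94.48117756  78.39578628] ((690.6334228515625, 95.76425170898438), (55.410133361816406, 41.43867111206055), 70.42326354980469)
angle 70.84028752803319 153.61336994799208
towel [658.79794132 291.81917177 150.06657185] [749.62705807 389.25214545 292.09591071]
now [280.5 558.  230.6] [-3.14  -0.     2.676] turn [-1.000e-03  1.000e-03  1.426e+00] shift [-0.5892 -0.3537  0.0311] F [ 0.4 -0.2  0.3]
```

The rows are not in the units I measure in: turns go in shares of pi/2 rad. I convert before sending: 0.8 rad / 1.5708 = 0.5093.

Request:
move_arm --pt "0 0 0.0637 -0.04 -0.024 0 0.085" --pt "0 0 0.1273 -0.085 -0.051 0 0.085" --pt "0 0 0.191 -0.13 -0.078 0 0.085" --pt "0 0 0.2546 -0.175 -0.105 0 0.085" --pt "0 0 0.3183 -0.22 -0.132 0 0.085" --pt "0 0 0.382 -0.265 -0.159 0 0.085" --pt "0 0 0.4456 -0.31 -0.186 0 0.085" --pt "0 0 0.5093 -0.35 -0.21 0 0.085"

```text
clock: 1.1
eef_pos: [499.8, 211.8, 231.1]
tcp_rot: [-3.141, 0.0, 1.872]
contact_force: [0.2, 0.1, 0.2]
opening: 0.997
grasp_force: 0.0
```

```bash
python3 -c "
from h import *
go((648,-22.7,200),1.25)"
```

```text
now [499.8 211.8 231.1] [-3.141  0.     1.872] turn [-0.     0.     0.622] shift [-0.268   0.072   0.0311] F [0.2 0.1 0.2]
```

Converted, 0.622 rad / 1.5708 = 0.396.

Request:
move_arm --pt "0 0 0.0637 -0.04 0.011 0.005 0.085" --pt "0 0 0.1273 -0.085 0.023 0.01 0.085" --pt "0 0 0.191 -0.13 0.035 0.015 0.085" --pt "0 0 0.2546 -0.175 0.047 0.02 0.085" --pt "0 0 0.3183 -0.215 0.058 0.025 0.085" --pt "0 0 0.3692 -0.25 0.067 0.03 0.085" --pt "0 0 0.396 -0.268 0.072 0.031 0.085" --pt "0 0 0.396 -0.268 0.072 0.031 0.085"

```text
clock: 2.1
eef_pos: [648.3, -20.9, 199.9]
tcp_rot: [-3.141, 0.0, 1.253]
contact_force: [0.5, 0.7, -0.3]
opening: 0.995
grasp_force: 0.0
```

```bash
python3 -c "
from h import *
go((648,-22.7,121),1.25)"
```

```text
now [648.3 -20.9 199.9] [-3.141  0.     1.253] turn [-0.001  0.     0.003] shift [-0.0018  0.0003  0.0789] F [ 0.5  0.7 -0.3]
```

Request:
move_arm --pt "0 0 0 -0.002 0 0.03 0.085" --pt "0 0 0 -0.002 0 0.055 0.085" --pt "0 0 0 -0.002 0 0.072 0.085" --pt "0 0 0 -0.002 0 0.079 0.085" --pt "0 0 0 -0.002 0 0.079 0.085" --pt "0 0 0 -0.002 0 0.079 0.05" --pt "0 0 0 -0.002 0 0.079 0.03" --pt "0 0 0 -0.002 0 0.079 0.028" --grip_force 50

```text
clock: 3.1
eef_pos: [648.3, -22.5, 122.0]
tcp_rot: [3.14, -0.0, 1.254]
contact_force: [-8.5, 1.4, 32.5]
opening: 0.373
grasp_force: 43.9
```

Request:
move_arm --pt "0 0 0 0 0 0 0.025" --pt "0 0 0 0 0 0 0.025" --pt "0 0 0 0 0 0 0.025" --pt "0 0 0 0 0 0 0.025"

```text
clock: 3.6
eef_pos: [648.3, -22.5, 122.2]
tcp_rot: [3.14, -0.0, 1.254]
contact_force: [-0.3, -0.8, 6.3]
opening: 0.364
grasp_force: 49.7
```

Request:
move_arm --pt "0 0 0 0 0 -0.005 0.025" --pt "0 0 0 0 0 -0.015 0.025" --pt "0 0 0 0 0 -0.03 0.025" --pt "0 0 0 0 0 -0.045 0.025" --pt "0 0 0 0 0 -0.06 0.025" --pt "0 0 0 0 0 -0.07 0.025" --pt "0 0 0 0 0 -0.075 0.025" --pt "0 0 0 0 0 -0.075 0.025"

```text
clock: 4.6
eef_pos: [647.7, -22.3, 196.5]
tcp_rot: [3.141, -0.0, 1.254]
contact_force: [-0.7, 0.4, -4.9]
opening: 0.371
grasp_force: 50.2
```

```bash
python3 -c "
from h import *
go((463,264,197),1.7)"
```

```text
now [647.7 -22.3 196.5] [ 3.141 -0.     1.254] turn [ 0.    -0.    -0.446] shift [ 0.2145 -0.2647 -0.0006] F [-0.7  0.4 -4.9]
```

Converted, -0.35 rad / 1.5708 = -0.2228.

Request:
move_arm --pt "0 0 -0.0127 0.008 -0.01 0 0.025" --pt "0 0 -0.0382 0.027 -0.033 0 0.025" --pt "0 0 -0.07 0.05 -0.062 0 0.025" --pt "0 0 -0.1019 0.074 -0.091 0 0.025" --pt "0 0 -0.1337 0.098 -0.121 0 0.025" --pt "0 0 -0.1655 0.122 -0.15 0 0.025" --pt "0 0 -0.1974 0.146 -0.18 0 0.025" --pt "0 0 -0.2228 0.165 -0.204 0 0.025"

```text
clock: 5.6
eef_pos: [503.3, 199.5, 195.8]
tcp_rot: [-3.14, 0.0, 1.607]
contact_force: [0.6, 0.1, -4.3]
opening: 0.373
grasp_force: 50.3
```

```bash
python3 -c "
from h import *
go((463,264,50),1.7)"
```

```text
now [503.3 199.5 195.8] [-3.14   0.     1.607] turn [-0.001 -0.    -0.093] shift [ 0.0659 -0.0378  0.1458] F [ 0.6  0.1 -4.3]
```

Request:
move_arm --pt "0 0 0 0.02 -0.011 0.005 0.025" --pt "0 0 0 0.042 -0.024 0.02 0.025" --pt "0 0 0 0.06 -0.034 0.04 0.025" --pt "0 0 0 0.066 -0.038 0.065 0.025" --pt "0 0 0 0.066 -0.038 0.09 0.025" --pt "0 0 0 0.066 -0.038 0.115 0.025" --pt "0 0 0 0.066 -0.038 0.13 0.025" --pt "0 0 0 0.066 -0.038 0.137 0.025"

```text
clock: 6.6
eef_pos: [464.4, 262.7, 58.5]
tcp_rot: [-3.141, 0.001, 1.604]
contact_force: [0.6, -1.2, -4.3]
opening: 0.373
grasp_force: 50.3
```

Request:
move_arm --pt "0 0 0 0 0 0.003 0.025" --pt "0 0 0 0 0 0.008 0.025" --pt "0 0 0 0 0 0.013 0.025" --pt "0 0 0 0 0 0.018 0.025" --pt "0 0 0 0 0 0.021 0.025" --pt "0 0 0 0 0 0.023 0.025" --pt "0 0 0 0 0 0.023 0.025"

```text
clock: 7.48
eef_pos: [465.0, 262.7, 36.1]
tcp_rot: [-3.141, 0.0, 1.604]
contact_force: [-0.8, -0.9, -5.1]
opening: 0.368
grasp_force: 50.3
```

Request:
move_arm --pt "0 0 0 0 0 0.001 0.025" --pt "0 0 0 0 0 0.002 0.025" --pt "0 0 0 0 0 0.0025 0.025" --pt "0 0 0 0 0 0.003 0.025" --pt "0 0 0 0 0 0.003 0.025"

```text
clock: 8.1
eef_pos: [465.1, 262.8, 33.3]
tcp_rot: [-3.142, 0.0, 1.604]
contact_force: [0.1, -0.6, -4.2]
opening: 0.371
grasp_force: 50.4
```

Request:
move_arm --pt "0 0 0 0 0 0.0005 0.025" --pt "0 0 0 0 0 0.001 0.025" --pt "0 0 0 0 0 0.0015 0.025" --pt "0 0 0 0 0 0.0015 0.025"

```text
clock: 8.6
eef_pos: [465.1, 262.8, 33.1]
tcp_rot: [3.141, -0.0, 1.604]
contact_force: [-5.9, -3.0, 16.0]
opening: 0.37
grasp_force: 52.3
```

Request:
move_arm --pt "0 0 0 0 0 -0.0007 0.025" --pt "0 0 0 0 0 -0.0007 0.04" --pt "0 0 0 0 0 -0.0007 0.055" --pt "0 0 0 0 0 -0.0007 0.065" --pt "0 0 0 0 0 -0.0007 0.065" --pt "0 0 0 0 0 -0.01 0.065" --pt "0 0 0 0 0 -0.03 0.065" --pt "0 0 0 0 0 -0.06 0.065"

```text
clock: 9.6
eef_pos: [464.6, 262.5, 92.3]
tcp_rot: [-3.14, 0.001, 1.604]
contact_force: [-0.2, -0.5, 0.4]
opening: 0.759
grasp_force: 0.0
```

Run:
```python
from h import *
print(sensors.sense()['clock'])
go((455.5,-183.5,130),0.927)
```

```text
9.6
now [464.6 262.5  92.3] [-3.140e+00  1.000e-03  1.604e+00] turn [-0.001  0.001  0.677] shift [-0.4455 -0.0239 -0.0374] F [-0.2 -0.5  0.4]
```

Converted, 0.5 rad / 1.5708 = 0.3183.

Request:
move_arm --pt "0 0 0.0318 -0.02 -0.001 -0.02 0.08" --pt "0 0 0.0764 -0.06 -0.003 -0.037 0.08" --pt "0 0 0.121 -0.1 -0.005 -0.037 0.08" --pt "0 0 0.1655 -0.15 -0.008 -0.037 0.08" --pt "0 0 0.2101 -0.2 -0.01 -0.037 0.08" --pt "0 0 0.2546 -0.25 -0.013 -0.037 0.08" --pt "0 0 0.2928 -0.29 -0.015 -0.037 0.08" --pt "0 0 0.3183 -0.31 -0.016 -0.037 0.08"

```text
clock: 10.6
eef_pos: [459.3, -49.5, 129.5]
tcp_rot: [3.141, -0.0, 1.1]
contact_force: [-0.5, -0.2, 0.2]
opening: 0.937
grasp_force: 0.0
```

Run:
```python
from h import *
a,_=save('top','top1');b,_=save('side','side1')
cv2.imwrite('pics/c2.png',np.vstack([np.hstack([cv2.resize(i[y:y+180,x:x+240],(400,300),interpolation=cv2.INTER_CUBIC) for i,x,y in((a,130,110),(a,230,110))]),np.hstack([cv2.resize(i[y:y+h,x:x+w],(400,300),interpolation=cv2.INTER_CUBIC) for i,x,y,w,h in((b,240,140,180,135),(b,322,170,88,66))])])[:,:,::-1])
go((455.5,-183.5,130),0.927)
```

```text
now [459.4 -49.2 129.4] [ 3.141 -0.     1.101] turn [ 0.001 -0.     0.174] shift [-0.1215  0.0573 -0.0006] F [ 0.2  1.  -0.1]
```

View pics/c2.png

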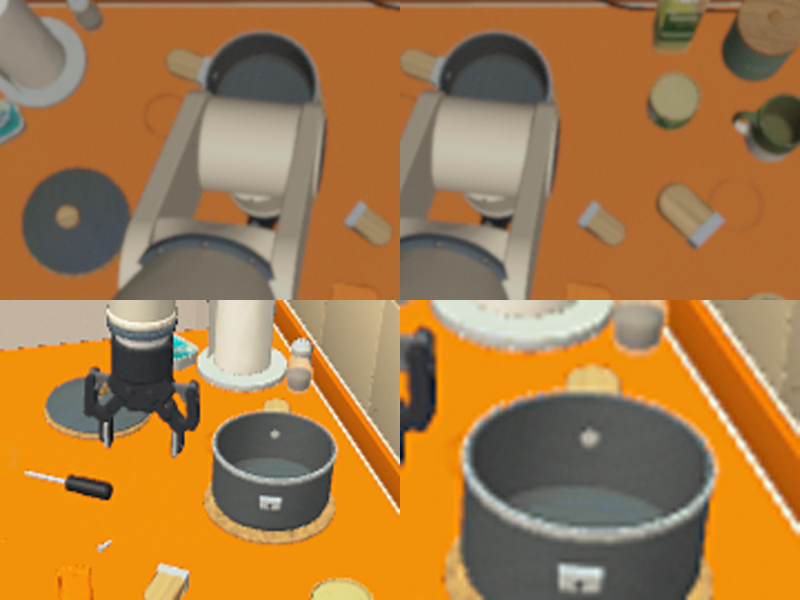

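The lid lies flat on the mat, with its knob at about (170,240) in the top view. The open pot, with the mount on its near side, is clear in the side view. Next I go to the handle.

Converted, 0.174 rad / 1.5708 = 0.1108.

Request:
move_arm --pt "0 0 0.0255 -0.03 0.014 0 0.085" --pt "0 0 0.0573 -0.065 0.031 0 0.085" --pt "0 0 0.0891 -0.1 0.047 0 0.085" --pt "0 0 0.1108 -0.1215 0.0573 0 0.085" --pt "0 0 0.1108 -0.1215 0.0573 0 0.085"

```text
clock: 11.32
eef_pos: [456.1, -182.4, 129.1]
tcp_rot: [3.141, -0.0, 0.929]
contact_force: [-0.6, 0.9, -0.2]
opening: 0.997
grasp_force: 0.0
```

Run:
```python
from h import *
from scipy.optimize import least_squares
a,_=save('top','top2');b,_=save('side','side2')
for n in('top','side'):
    D=np.load(f'pics/{n}2.npy');C=cloud(n,D);P=C.reshape(-1,3)
    q=P[(P[:,2]>96)&(P[:,2]<106)&(np.hypot(P[:,0]-648,P[:,1]+23)<95)&(np.hypot(P[:,0]-648,P[:,1]+23)>68)][:,:2]
    r=least_squares(lambda p:np.hypot(*(q-p[:2]).T)-p[2],[648,-23,80],loss='soft_l1');print(n,'rim',len(q),r.x, np.median(abs(r.fun)))
    im=a if n=='top' else b
    x0,y0,x1,y1=(225,110,345,200) if n=='top' else (325,170,400,250)
# mount in side view: bright pixels on pot front
h=cv2.cvtColor(b,cv2.COLOR_RGB2GRAY)
m=np.zeros_like(h);m[224:242,350:375]=(h[224:242,350:375]>130)*255
ys,xs=np.nonzero(m);print('mount px',xs.min(),xs.max(),ys.min(),ys.max(),xs.mean(),ys.mean())
C=cloud('side',np.load('pics/side2.npy'));print(np.round(np.median(C[m>0],0),1))
cv2.imwrite('pics/c3.png',np.hstack([cv2.resize(a[100:250,220:420],(400,300)),cv2.resize(b[215:248,338:382],(400,300),interpolation=cv2.INTER_CUBIC)])[:,:,::-1])
go((455.5,-183.5,30),0.927)
```

```text
top rim 633 [646.55048921 -21.36081799  79.98105015] 1.9096248021458138
side rim 338 [649.1195411  -24.65293544  80.12496073] 2.079879326956707
mount px 357 366 228 233 361.0 230.58
[ 617.8 -107.    71.1]
now [ 455.8 -181.   128.9] [-3.141 -0.     0.931] turn [-0.    -0.     0.004] shift [-0.0022  0.0013  0.0989] F [-0.1  0.7  0. ]
```

View pics/c3.png

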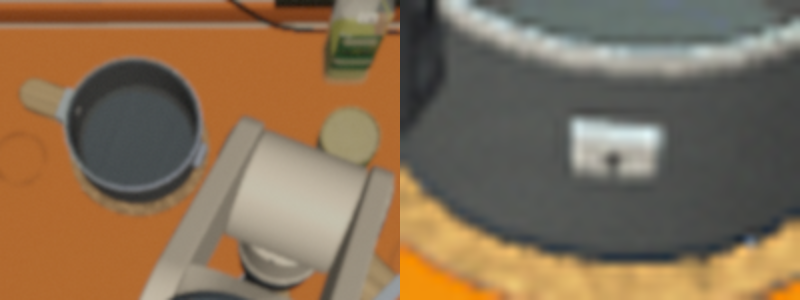

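Run:
```python
from h import *
for px in((361.1,231.9),(361.3,232.4)):
    p=ray('side',*px,66);v=p[:2]-[649.1,-24.65];print(p,np.hypot(*v),np.degrees(np.arctan2(-v[1],-v[0])))
# fixed handle axis: side camera & top rays at z=80 plane via colour mask
a=cv2.imread('pics/top2.png');h=cv2.cvtColor(a,cv2.COLOR_BGR2HSV)
C=cloud('top',np.load('pics/top2.npy'));P=C[100:250,200:400].reshape(-1,3)
d=np.hypot(P[:,0]-646.55,P[:,1]+21.36)
f=P[(d>92)&(d<140)&(P[:,2]>72)&(P[:,2]<90)&(P[:,1]>20)][:,:2];v=f.mean(0)-[646.55,-21.36]
print(len(f),np.degrees(np.arctan2(v[1],v[0])),cv2.minAreaRect(f.astype(np.float32)))
go((456.3,-184.6,1),0.927)
```

```text
[ 618.84702048 -106.63105189   66.        ] 87.38498520424302 69.74472653680756
[ 618.67018563 -109.0226193    66.        ] 89.69232124068122 70.16766276386397
301 69.73582043140017 ((687.06005859375, 86.57091522216797), (48.97196578979492, 40.407569885253906), 71.46299743652344)
now [ 455.8 -181.   128.9] [-3.141 -0.     0.931] turn [-0.    -0.     0.004] shift [-0.0026  0.0026  0.1279] F [-0.1  0.7  0. ]
```

Converted, 0.004 rad / 1.5708 = 0.0025.

Request:
move_arm --pt "0 0 0.0025 -0.0026 0.0026 0.03 0.085" --pt "0 0 0.0025 -0.0026 0.0026 0.06 0.085" --pt "0 0 0.0025 -0.0026 0.0026 0.085 0.085" --pt "0 0 0.0025 -0.0026 0.0026 0.1 0.085" --pt "0 0 0.0025 -0.0026 0.0026 0.11 0.085" --pt "0 0 0.0025 -0.0026 0.0026 0.12 0.085" --pt "0 0 0.0025 -0.0026 0.0026 0.123 0.085" --pt "0 0 0.0025 -0.0026 0.0026 0.123 0.085"

```text
clock: 12.42
eef_pos: [456.4, -185.6, 5.9]
tcp_rot: [3.141, -0.0, 0.926]
contact_force: [-0.2, -0.6, -0.2]
opening: 0.995
grasp_force: 0.0
```

Run:
```python
from h import *
go((456.3,-184.6,1),0.927)
```

```text
now [ 456.4 -185.6    5.9] [ 3.141 -0.     0.926] turn [ 0.    -0.    -0.001] shift [ 0.0007 -0.0007  0.0049] F [-0.2 -0.6 -0.2]
```

Request:
move_arm --pt "0 0 0 0.0007 -0.0005 0.003 0.085" --pt "0 0 0 0.0007 -0.0005 0.0045 0.07" --pt "0 0 0 0.0007 -0.0005 0.0045 0.055" --pt "0 0 0 0.0007 -0.0005 0.0045 0.045" --pt "0 0 0 0.0007 -0.0005 0.0045 0.035" --pt "0 0 0 0.0007 -0.0005 0.0045 0.033" --pt "0 0 0 0.0007 -0.0005 0.0045 0.03" --pt "0 0 0 0.0007 -0.0005 0.0045 0.03" --grip_force 70

```text
clock: 13.42
eef_pos: [456.5, -184.7, 1.7]
tcp_rot: [3.141, -0.0, 0.926]
contact_force: [-1.4, 0.1, 5.6]
opening: 0.456
grasp_force: 70.7
```

Request:
move_arm --pt "0 0 0 0 0 -0.004 0.03" --pt "0 0 0 0 0 -0.012 0.03" --pt "0 0 0 0 0 -0.022 0.03" --pt "0 0 0 0 0 -0.034 0.03" --pt "0 0 0 0 0 -0.046 0.03" --pt "0 0 0 0 0 -0.056 0.03" --pt "0 0 0 0 0 -0.06 0.03" --pt "0 0 0 0 0 -0.06 0.03"

```text
clock: 14.42
eef_pos: [456.4, -184.7, 61.5]
tcp_rot: [3.141, -0.0, 0.926]
contact_force: [-0.5, -0.5, -1.2]
opening: 0.453
grasp_force: 70.3
```

Run:
```python
from h import *
go((596.5,-164,53.7),1.222)
```

```text
now [ 456.4 -184.7   61.5] [ 3.141 -0.     0.926] turn [ 0.    -0.    -0.296] shift [0.1007 0.0995 0.0079] F [-0.5 -0.5 -1.2]
```

Converted, -0.296 rad / 1.5708 = -0.1884.

Request:
move_arm --pt "0 0 -0.0255 0.01 0.01 0 0.03" --pt "0 0 -0.0573 0.027 0.027 0 0.03" --pt "0 0 -0.0891 0.045 0.044 0 0.03" --pt "0 0 -0.1273 0.063 0.062 0.002 0.03" --pt "0 0 -0.1592 0.08 0.079 0.005 0.03" --pt "0 0 -0.1783 0.094 0.093 0.008 0.03" --pt "0 0 -0.1884 0.1007 0.0995 0.008 0.03" --pt "0 0 -0.1884 0.1007 0.0995 0.008 0.03"

```text
clock: 15.42
eef_pos: [596.7, -163.7, 52.9]
tcp_rot: [-3.141, 0.0, 1.223]
contact_force: [-0.5, 0.0, -1.0]
opening: 0.45
grasp_force: 70.4
```

Run:
```python
from h import *
a,_=save('top','top3');b,_=save('side','side3')
cv2.imwrite('pics/c4.png',np.hstack([cv2.resize(a[120:240,240:400],(400,300),interpolation=cv2.INTER_CUBIC),cv2.resize(b[195:255,325:405],(400,300),interpolation=cv2.INTER_CUBIC)])[:,:,::-1])
go((606.8-3.4,-135.8-9.4,53.7),1.222)
```

```text
now [ 595.7 -163.9   53. ] [-3.141  0.     1.222] turn [-0.001  0.    -0.   ] shift [ 0.0202  0.0009 -0.0007] F [-0.5 -0.2 -1.4]
```

View pics/c4.png

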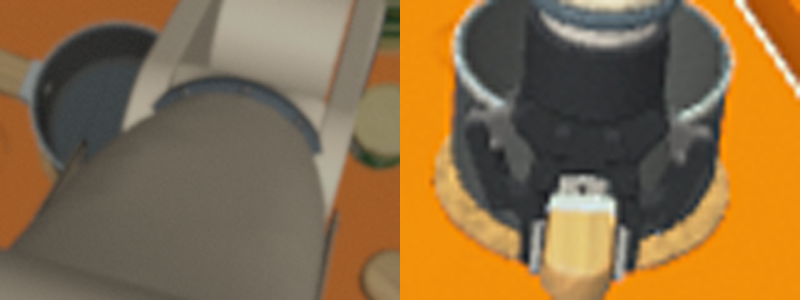

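The side view shows the handle's collar (361,236) in line with the mount (361,232) behind it. I advance slowly.

Request:
move_arm --pt "0 0 0 0.003 0.0005 -0.0007 0.03" --pt "0 0 0 0.007 0.0009 -0.0007 0.03" --pt "0 0 0 0.011 0.0009 -0.0007 0.03" --pt "0 0 0 0.015 0.0009 -0.0007 0.03" --pt "0 0 0 0.018 0.0009 -0.0007 0.03" --pt "0 0 0 0.02 0.0009 -0.0007 0.03" --pt "0 0 0 0.0202 0.0009 -0.0007 0.03"

```text
clock: 16.4
eef_pos: [604.2, -145.2, 54.0]
tcp_rot: [-3.142, -0.0, 1.222]
contact_force: [-0.2, 0.7, -1.0]
opening: 0.456
grasp_force: 70.4
```

Run:
```python
from h import *
go((606.8,-135.8,53.7),1.222)
```

```text
now [ 604.2 -145.2   54. ] [-3.142 -0.     1.222] turn [-0. -0. -0.] shift [ 0.0097 -0.0007  0.0003] F [-0.2  0.7 -1. ]
```

Request:
move_arm --pt "0 0 0 0.001 -0.0004 0.0002 0.03" --pt "0 0 0 0.002 -0.0007 0.0003 0.03" --pt "0 0 0 0.003 -0.0007 0.0003 0.03" --pt "0 0 0 0.004 -0.0007 0.0003 0.03" --pt "0 0 0 0.005 -0.0007 0.0003 0.03" --pt "0 0 0 0.005 -0.0007 0.0003 0.03"

```text
clock: 17.15
eef_pos: [605.2, -140.3, 53.7]
tcp_rot: [3.142, 0.0, 1.222]
contact_force: [0.4, -1.1, -1.7]
opening: 0.451
grasp_force: 70.4
```

Request:
move_arm --pt "0 0 0 0.0007 0 0 0.03" --pt "0 0 0 0.0014 0 0 0.03" --pt "0 0 0 0.002 0 0 0.03" --pt "0 0 0 0.0025 0 0 0.03" --pt "0 0 0 0.003 0 0 0.03" --pt "0 0 0 0.003 0 0 0.03"

```text
clock: 17.9
eef_pos: [606.2, -137.6, 53.7]
tcp_rot: [3.142, 0.0, 1.222]
contact_force: [1.0, 0.1, -1.7]
opening: 0.455
grasp_force: 70.4
```

Request:
move_arm --pt "0 0 0 0.0004 0 0 0.03" --pt "0 0 0 0.0008 0 0 0.03" --pt "0 0 0 0.0012 0 0 0.03" --pt "0 0 0 0.0012 0 0 0.03"

```text
clock: 18.4
eef_pos: [606.6, -136.4, 53.7]
tcp_rot: [-3.142, 0.0, 1.222]
contact_force: [-0.4, -0.9, -1.1]
opening: 0.452
grasp_force: 70.4
```

Request:
move_arm --pt "0 0 0 0.0003 0 0 0.03" --pt "0 0 0 0.0006 0 0 0.03" --pt "0 0 0 0.0006 0 0 0.03"

```text
clock: 18.77
eef_pos: [606.9, -135.9, 53.7]
tcp_rot: [3.142, 0.0, 1.222]
contact_force: [-0.6, 0.2, -2.4]
opening: 0.454
grasp_force: 70.4
```

Request:
move_arm --pt "0 0 0 0.0003 0 0 0.03" --pt "0 0 0 0.0006 0 0 0.03" --pt "0 0 0 0.0006 0 0 0.03"

```text
clock: 19.15
eef_pos: [607.0, -135.3, 53.7]
tcp_rot: [-3.142, 0.0, 1.222]
contact_force: [0.7, 0.1, -0.5]
opening: 0.448
grasp_force: 70.4
```

Request:
move_arm --pt "0 0 0 0.0003 0 0 0.03" --pt "0 0 0 0.0006 0 0 0.03" --pt "0 0 0 0.0006 0 0 0.03"

```text
clock: 19.52
eef_pos: [607.2, -134.9, 53.7]
tcp_rot: [-3.142, 0.0, 1.222]
contact_force: [0.4, -1.4, -0.1]
opening: 0.458
grasp_force: 70.3
```

Request:
move_arm --pt "0 0 0 0.0003 0 0 0.03" --pt "0 0 0 0.0005 0 0 0.03" --pt "0 0 0 0.0005 0 0 0.03"

```text
clock: 19.9
eef_pos: [607.2, -134.9, 53.7]
tcp_rot: [-3.141, 0.001, 1.222]
contact_force: [-1.6, -6.1, -1.1]
opening: 0.45
grasp_force: 70.3
```

Request:
move_arm --pt "0 0 0 0.0001 0 0 0.03" --pt "0 0 0 0.0002 0 0 0.03" --pt "0 0 0 0.0002 0 0 0.03"

```text
clock: 20.27
eef_pos: [607.2, -134.9, 53.7]
tcp_rot: [-3.142, 0.001, 1.222]
contact_force: [-2.5, -6.9, -0.9]
opening: 0.454
grasp_force: 70.3
```

Run:
```python
from h import *
F=[]
for i in range(8):
    if i==0: b,d=save('side','side4')
    elif i==1: a,_=save('top','top4')
    else: grab_frame('top')
    s=sensors.sense();F.append(s['contact_force'])
h=np.array([.342,.94,0]);print(np.round(np.array(F)@h,1),s['eef_pos'],s['tcp_rot'],s['wrist_torque'])
cv2.imwrite('pics/c5.png',np.hstack([cv2.resize(b[195:255,325:405],(400,300),interpolation=cv2.INTER_CUBIC),cv2.resize(b[150:285,240:420],(400,300))])[:,:,::-1])
P=cloud('side',d).reshape(-1,3)
from scipy.optimize import least_squares
r0=np.hypot(P[:,0]-648,P[:,1]+23);q=P[(P[:,2]>96)&(P[:,2]<106)&(r0<95)&(r0>68)&(P[:,1]>-60)][:,:2]
r=least_squares(lambda p:np.hypot(*(q-p[:2]).T)-80.1,[648,-23],loss='soft_l1');print('pot',r.x)
```

```text
[-6.2 -6.  -6.2 -6.5 -7.2 -7.2 -6.6 -6.9] [ 607.20561917 -134.85780945   53.71474291] [-3.14151779e+00  1.00192288e-03  1.22193732e+00] [-0.92040653  0.40109088 -0.0871373 ]
pot [648.63426543 -25.47043837]
```

View pics/c5.png

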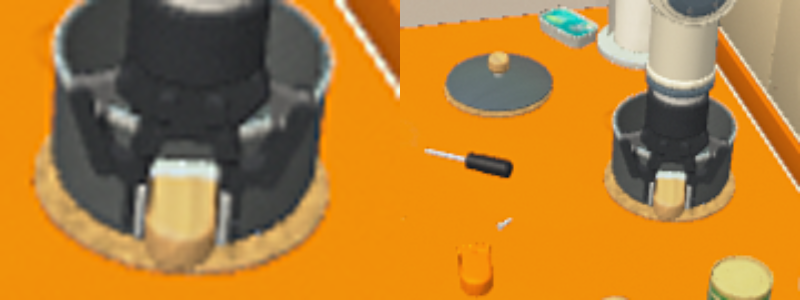

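The handle is over the mount, the pot and bystanders have not moved, and the push is about 6.6 N. I raise it to about 10 N.

Request:
move_arm --pt "0 0 0 0.0001 0 0 0.03" --pt "0 0 0 0.0002 0 0 0.03" --pt "0 0 0 0.0003 0 0 0.03" --pt "0 0 0 0.0003 0 0 0.03"

```text
clock: 21.18
eef_pos: [607.2, -134.8, 53.7]
tcp_rot: [-3.141, 0.001, 1.222]
contact_force: [-3.1, -7.4, 0.4]
opening: 0.455
grasp_force: 70.3
```

Run:
```python
from h import *
F=[]
for i in range(8):
    grab_frame('top'); s=sensors.sense();F.append(s['contact_force'])
print(np.round(np.array(F)@[.342,.94,0],1),s['eef_pos'])
```

```text
[-8.3 -8.4 -7.6 -7.8 -7.7 -8.4 -7.5 -8.5] [ 607.20812044 -134.82700039   53.70833447]
```

Request:
move_arm --pt "0 0 0 0.0002 0 0 0.03" --pt "0 0 0 0.0003 0 0 0.03" --pt "0 0 0 0.0004 0 0 0.03" --pt "0 0 0 0.0004 0 0 0.03" --pt "0 0 0 0.0004 0 0 0.03" --pt "0 0 0 0.0004 0 0 0.03" --pt "0 0 0 0.0004 0 0 0.03" --pt "0 0 0 0.0004 0 0 0.03"

```text
clock: 22.58
eef_pos: [607.2, -134.8, 53.7]
tcp_rot: [-3.141, 0.002, 1.222]
contact_force: [-3.7, -10.0, 0.0]
opening: 0.454
grasp_force: 70.4
```

Request:
move_arm --pt "0 0 0 0 0 0 0.03" --pt "0 0 0 0 0 0 0.03" --pt "0 0 0 0 0 0 0.03" --pt "0 0 0 0 0 0 0.03" --pt "0 0 0 0 0 0 0.03" --pt "0 0 0 0 0 0 0.03" --pt "0 0 0 0 0 0 0.03" --pt "0 0 0 0 0 0 0.03"

```text
clock: 23.58
eef_pos: [607.2, -134.8, 53.7]
tcp_rot: [-3.141, 0.002, 1.222]
contact_force: [-3.7, -10.0, 1.0]
opening: 0.453
grasp_force: 70.4
```

Run:
```python
from h import *
F=[]
for i in range(8):
    p,d=grab_frame('side'); s=sensors.sense();F.append(s['contact_force'])
print(np.round(np.array(F)@[.342,.94,0],1),np.mean(F,0),s['eef_pos'])
# collar top (steel) and wood top in the side view: level and where?
C=cloud('side',d);P=C[195:255,340:385].reshape(-1,3);h=np.array([.342,.94]);t=np.array([.94,-.342])
X=(P[:,:2]-[607.2+1.2,-134.8-1.6]);u=X@h;w=X@t
m=(abs(w)<16)&(u>-30)&(u<40)&(P[:,2]>70)&(P[:,2]<92);print(m.sum(),'slope',np.polyfit(u[m],P[m,2],1),'top z',np.median(P[m,2]))
```

```text
[-10.2  -9.6 -10.6  -9.4 -11.1 -10.  -10.5 -10.3] [-3.13040523 -9.70691695  0.05007472] [ 607.19694347 -134.80668476   53.71782714]
189 slope [6.54844261e-02 7.96560151e+01] top z 79.78784649729596
```

Run:
```python
from h import *
def fit(D,c,ang,zt):
    h=np.array([np.cos(ang),np.sin(ang)]);t=np.array([h[1],-h[0]])
    for lim in((-22,22),(-22,32)):
        P=D.reshape(-1,3);X=P[:,:2]-c;u=X@h;w=X@t
        m=(abs(w)<14)&(u>lim[0])&(u<lim[1])&(abs(P[:,2]-zt)<8)
        A=np.c_[u,w,np.ones(len(u))][m];print(m.sum(),np.round(np.linalg.lstsq(A,P[m,2],rcond=None)[0],3))
fit(cloud('side',np.load('pics/side0.npy')),np.array([457.5,-186]),.926,28)
D=np.mean([grab_frame('side')[1] for _ in range(4)],0)
fit(cloud('side',D),np.array([608.4,-136.4]),1.222,80)
```

```text
107 [1.2000e-02 3.1000e-02 2.7848e+01]
133 [1.600e-02 2.400e-02 2.786e+01]
92 [1.9000e-02 2.3000e-02 7.9973e+01]
117 [2.4000e-02 1.7000e-02 7.9992e+01]
```

```bash
python3 -c "
from h import *
print(order.sign_off())"
```

```text
the job is handed in; nothing more can be done
None
```

I handed the job in with the lid flat on the cork mat and the handle seated level over the mount, still gripped and pressed with about 10 N; the pot measured within about 1 mm of its place and nothing else looked disturbed, but sign-off returned no verdict.

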